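Slide a chopping board out over the trimmings tray

TASK

Make the prep corner ready for sweeping trimmings off the board. Gently push the empty steel tray, square, right up against the end of the butcher's block that it stands in front of, and slide the thin white chopping board along the top of the block towards the tray until it overhangs that end of the block by 5 cm above the tray, with its edge parallel to the end of the block. Only slide the two things along, without lifting or tipping them, and leave everything else where it stands.

Things in the scene. Friction and masses are not known exactly. Their poses are not given: they have to be found in the camera images.
- block: Heavy wooden butcher's block on four 12 mm feet on the worktop; it does not move. 300 mm along its x, 380 mm along its y, top face 60 mm above the worktop. Origin: centre of its underside, at worktop height. The end in front of which the tray stands is its -y end: the upright face at y = -190 mm in its frame, solid from 12 to 60 mm above the worktop.
- block_edge (a point): The middle of the top edge of the block's -y end (in the block's frame x 0, y -190 mm, z 60 mm); axes as the block's. The overhang is measured from here along the block's -y.
- board: Thin rigid white chopping board lying loose on the block: 200 mm along x, 220 mm along y, 8 mm thick, about 0.3 kg. Origin: centre of its underside. Front edge (towards the tray, to overhang) at y -110 mm, rear edge at y +110 mm. A hand hole right through, 80 mm (x) by 24 mm (y), is centred at x 0, y +85 mm. Starts wholly on the block, a little crooked, 70 mm or more of bare block behind it.
- board_front (a point): The middle of the board's front edge, on its underside (in the board's frame x 0, y -110 mm, z 0); axes as the board's.
- tray: Empty open steel tray standing loose on the worktop in front of the block's -y end, some cm away and a little crooked: 180 mm along x, 120 mm along y over the rim, 45 mm high, upright 3 mm walls, rim standing out 2 mm, about 0.3 kg. Origin: centre of its underside. Its +y long side comes against the block (origin then 60 mm from the block's end face).
- salt_pot: Bystander: small round dark wooden salt pot with a lid, 48 mm across, 60 mm high, standing on the block at its rear corner (+x, +y). Origin: centre of its underside.
- pepper_mill: Bystander: turned wooden pepper mill, 54 mm across, 160 mm high, on the worktop beyond the block. Origin: centre of its underside.
- oil_bottle: Bystander: green glass oil bottle, 60 mm across, 200 mm high, on the worktop beyond the block. Origin: centre of its underside.
- jar: Bystander: glass storage jar with a wooden lid, 76 mm across, 110 mm high, on the worktop beyond the block. Origin: centre of its underside.
- mug: Bystander: white mug, 82 mm across, 95 mm high, handle at its +y, on the worktop to the right. Origin: centre of its underside.
- ramekin: Bystander: small white bowl, 84 mm across, 45 mm high, on the worktop beside the +x end of the tray. Origin: centre of its underside.
- spoon: Bystander: wooden spoon, 260 mm long, lying on the worktop to the right along its own x. Origin: under its middle.
Not all that is in view belongs to the job. Several things have the shape of the tray; the one meant has the colours described above.

How it is judged (in metres and radians):
At the end, for the whole second after the job is handed in: Board flat on the block, front edge 40 to 60 mm past the block's end, parallel to the block within 0.09 rad and centred over the tray within 70 mm; tray flat on the worktop, its middle under 10 mm from touching the block's end, parallel within 0.09 rad; both at rest (y of board_front in the frame of block_edge between -0.06 and -0.04 m and angle between the y axis of each of board, tray and the y axis of block, either way round below 0.09 rad and angle between each of board, tray's own z axis and vertical below 0.03 rad and z of board in the frame of block between 0.056 and 0.064 m and x of board_front in the frame of tray between -0.07 and 0.07 m and y of tray in the frame of block above -0.26 m and height (world z) of tray below 0.004 m and linear speed of each of board, tray below 0.01 m/s).
It fails at once if the chopping board is lifted off the block or tipped (its middle or front edge more than 12 mm up, or tilted over 0.1 rad) (height (world z) of any of board, board_front above 0.072 m or angle between board's own z axis and vertical above 0.1 rad).
It fails at once if the tray is lifted (over 12 mm) or tipped (over 0.15 rad) (height (world z) of tray above 0.012 m or angle between tray's own z axis and vertical above 0.15 rad).
It fails at once if the board or the tray is pinched or shoved hard (over 40 N from the fingers) (contact force between the fingers and board above 40 N or contact force between the fingers and tray above 40 N).
It fails at once if another thing is moved by more than 30 mm or knocked over (distance of any of salt_pot, pepper_mill, oil_bottle, jar, mug, ramekin, spoon from where it was at the start of the episode above 0.03 m or angle between any of salt_pot, pepper_mill, oil_bottle, jar, mug, ramekin's own z axis and vertical above 0.5 rad).
It also fails if it takes over 67 s, if anything falls off the work surface, if the arm or the gripper's body presses on something with over 40 N, if the wrist force passes 120 N, or if a joint passes its speed limit or range.

ROBOT

A 6-joint arm with a two-finger parallel gripper is mounted at the origin on the work surface. World frame = base frame: x ahead of the robot, y to its left, z up, the work surface at z = 0. Lengths are in mm, angles in rad, forces in N, time in s.
With the tool pointing down it reaches from about 250 to 850 mm from the base axis. Payload 12.5 kg.
Tool frame: the origin (TCP) lies midway between the tips of the shut fingers; the grasp point (between the pads) lies 19 mm behind it; z points along the fingers, y is the direction in which the jaws open and shut (so a half turn about z gives the same grasp; the last joint's range is limited). The gripper opens to 93 mm and grips with 3 to 60 N. Pads are 15 mm wide; open, the fingers measure 128 mm over their backs; the gripper's body (75 mm by 188 mm) begins 65 mm behind the grasp point.
Start: joints at [1.079, 0.351, 1.652, -0, 1.139, -0.085], TCP at [217.588, 505.114, 218.633] pointing down, gripper open.
Joint ranges: [-2.75, 2.75], [-0.79, 2.1], [0.01, 2.65], [-1.57, 4.71], [0.07, 3.14], [-2.87, 2.87]. Speed limits (rad/s): [2.22, 2.22, 2.79, 3.14, 3.14, 3.14].

INTERFACE

Orientations are given as a unit quaternion [w, x, y, z].
In Python, from plant import arm gives the robot as it stands.
- The arm moves only by the tool carry_out, never from a script. Its arguments are lists of equal length, an entry for each row: "dr": the turn, a rotation vector about the tool's x, y, z normalised to -1 to 1, where 1 is 90 degrees, a list of three; "linear": the shift along the tool's x, y, z normalised to -1 to 1, where 1 is 0.8 m, a list of three; "hand": the opening, from 0 (shut) to 1 (fully open). A call has 1 to 8 rows; each row is the pose to reach, as a shift and turn from the pose measured when the call began, along the tool's axes at that moment; what a row does not reach only later rows make up. A row lasts 1/12 s, in which the tool goes at most 41.7 mm and 7.16 degrees, less where a joint would pass 70% of its speed; a pose out of reach is approached as far as the arm can. A call with a number of a shift or a turn outside -1 to 1 is refused whole. A call with a gripper value outside its range is refused whole. The fingers move at their own pace and stop on an object; "grip_force" is the grip in N (left out, the last holds). Time passes only in rows, so rows that repeat a pose let the fingers close. It gives the time, the measured TCP pose, the force and the opening at its end, in the units of the state.
- arm.observe(): the state, without advancing time (a new reading comes with each control period).
- arm.grab_frame(name): name is "scene" or "top" or "wrist"; returns the picture (400x640x3 uint8, blue, green, red); there is no depth.
- arm.camera_model(name): a dict with "camera_matrix" (3x3 intrinsics, pixels), "k1" (the pictures are not rectified: a ray, as slopes to the right and down, at radius r is drawn at 1 + k1 r^2 times it, then the intrinsics apply), "R" (3x3) and "t" (3): a world point X has camera coordinates R X + t; the wrist camera has in their place "T_tool_cam" (4x4, takes a point from camera to tool coordinates, whose origin is the TCP and whose axes are the flange's). Camera axes: x right, y down, z forward; pixel columns grow to the right and rows downward; lengths in mm; the calibration is good to about 2 mm. A picture is of the moment at which its call begins: read the wrist's pose just before it. camera_model takes no time and is no camera call.
- arm.job_done(): hands the job in, once; it reports no verdict.
The state is a dict: "time": time; "joints": joint angles; "qd": joint speeds; "tau": joint torques, N m; "position": TCP position; "eef_rot": TCP orientation; "contact_force": force on the tool from outside, world axes, zero at the start; "wrist_torque": the same for the moment, N m; "width": opening from 0.0 (shut) to 1.0 (fully open).
Only numpy, scipy, OpenCV 4.12 (cv2) and the standard library are available. Lean on these libraries where they do the work, as an engineer would, in place of code of your own. Each camera call takes 0.05 s, during which the arm holds its last target.

## Working session

There is one attempt and no reset: what is moved stays moved. The work goes in short steps, Python scripts to look and compute and a tool call to move; the robot and the scene stay as the last step left them, time stands still between calls to the robot, and variables do not carry over. Pictures are saved under pics/ and viewed, and the job is handed in when it is done.

Besides the shell and the picture viewer there is one more tool, called after ">>>" by a JSON object that holds its "method" and its "body", one argument or row to a line. carry_out: Moves the arm, as the interface text tells. Scaled input: -1 to 1 covers 0.8 m each way for a shift and 90 degrees each way for a turn. Its arguments: {"type":"object","properties":{"dr":{"type":"array"},"linear":{"type":"array"},"hand":{"type":"array"},"grip_force":{"type":"number"}},"required":["dr","linear","hand"]}

```bash
ls; mkdir -p pics; python3 - <<'E'
from plant import arm
import cv2
print(arm.observe())
for n in("scene","top","wrist"):
    cv2.imwrite(f"pics/{n}0.png",arm.grab_frame(n))
    print(n,arm.camera_model(n))
E
```

```text
pics
{'time': 0.0, 'joints': array([ 1.07942073e+00,  3.51269096e-01,  1.65241525e+00,  6.98358654e-06,
        1.13912263e+00, -8.45784968e-02]), 'qd': array([-0.00059308,  0.00092946, -0.00110176,  0.00118872, -0.00064722,
       -0.00063163]), 'tau': array([ 3.71300979e-03, -4.97321534e+01, -2.85258955e+01,  7.00193946e-02,
        2.57161347e-02, -1.22852739e-04]), 'position': array([217.41742708, 504.8231989 , 218.08680251]), 'eef_rot': array([-1.75480456e-04,  2.02000380e-01,  9.79385255e-01, -5.81253505e-04]), 'contact_force': array([ 0.11532546, -0.09346705,  0.28869484]), 'wrist_torque': array([-0.02670838,  0.01660313, -0.05206748]), 'width': 1.001143021862889}
scene {'camera_matrix': array([[477.7308401 ,   0.        , 312.73250542],
       [  0.        , 477.7308401 , 198.72515939],
       [  0.        ,   0.        ,   1.        ]]), 'k1': -0.01015670725028152, 'R': array([[-0.68135153,  0.73189763, -0.00927079],
       [ 0.49151398,  0.44811047, -0.74673356],
       [-0.54237818, -0.51334478, -0.66505868]]), 't': array([ 373.40146653, -153.44904378, 1511.75446471])}
top
[... 274 characters left out ...]
,  0.02796102, -0.12333794],
       [ 0.12398441,  0.02269727, -0.99202455]]), 't': array([ -14.15450509,  477.98909104, 1425.9117822 ])}
wrist {'camera_matrix': array([[296.27959979,   0.        , 319.37002609],
       [  0.        , 296.27959979, 195.8673298 ],
       [  0.        ,   0.        ,   1.        ]]), 'k1': -0.01806941667607809, 'T_tool_cam': array([[ 2.60712316e-04, -9.54788245e-01, -2.97286629e-01,
         8.31019083e+01],
       [ 9.99999933e-01,  1.73078226e-04,  3.21101702e-04,
        -6.42525055e-01],
       [-2.55130288e-04, -2.97286693e-01,  9.54788226e-01,
        -1.65626012e+02],
       [ 0.00000000e+00,  0.00000000e+00,  0.00000000e+00,
         1.00000000e+00]])}
```

View pics/top0.png

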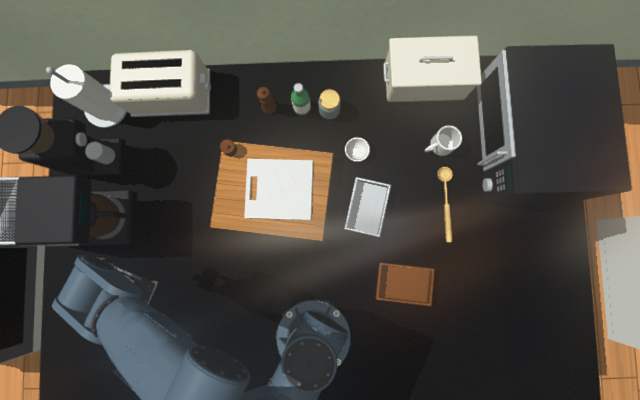

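View pics/scene0.png

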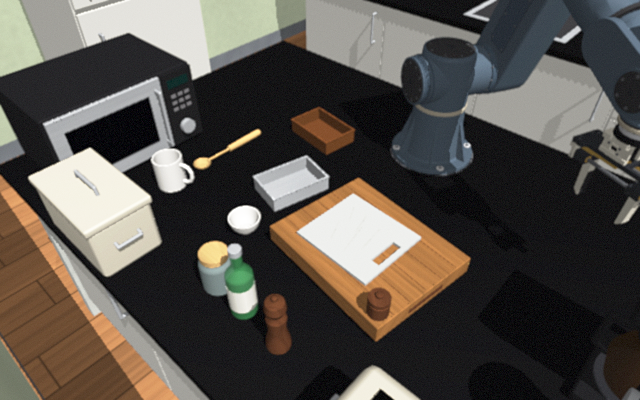

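View pics/wrist0.png

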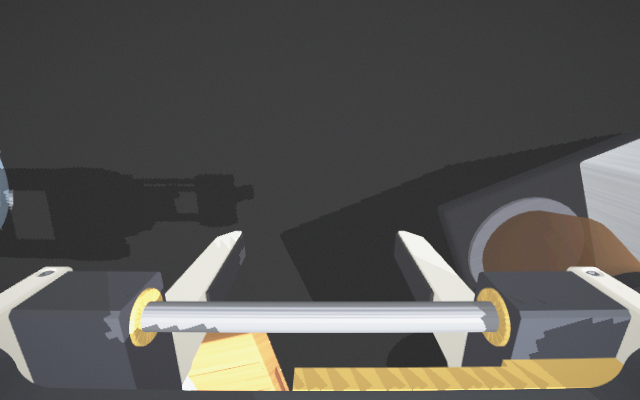

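```bash
cat > h.py <<'E'
import numpy as np, cv2
from plant import arm
def campose(n,obs=None):
    m=arm.camera_model(n)
    if n=="wrist":
        from scipy.spatial.transform import Rotation as Ro
        q=obs["eef_rot"];T=np.eye(4);T[:3,:3]=Ro.from_quat([q[1],q[2],q[3],q[0]]).as_matrix();T[:3,3]=obs["position"]
        T=T@m["T_tool_cam"];R=T[:3,:3].T;return m,R,-R@T[:3,3]
    return m,m["R"],m["t"]
def ray(n,px,z,obs=None):
    m,R,t=campose(n,obs)
    px=np.asarray(px,float).reshape(-1,1,2)
    u=cv2.undistortPoints(px,m["camera_matrix"],np.array([m["k1"],0,0,0.]))[:,0]
    d=np.c_[u,np.ones(len(u))]@R; C=-R.T@t
    return (C+d*((z-C[2])/d[:,2])[:,None])[:,:2]
def proj(n,X,obs=None):
    m,R,t=campose(n,obs)
    return cv2.projectPoints(np.asarray(X,float).reshape(-1,1,3),cv2.Rodrigues(R)[0],t,m["camera_matrix"],np.array([m["k1"],0,0,0.]))[0][:,0]
def quad(mask,clip=0.15):
    """4 corners from line fits to the contour of the biggest blob"""
    cs=cv2.findContours(mask,cv2.RETR_EXTERNAL,cv2.CHAIN_APPROX_NONE)[0]
    c=max(cs,key=cv2.contourArea); h=cv2.convexHull(c)
    for e in np.linspace(.01,.1,60):
        a=cv2.approxPolyDP(h,e*cv2.arcLength(h,True),True)
        if len(a)<=4:break
    a=a[:,0].astype(float); P=c[:,0].astype(float); L=[]
    for i in range(len(a)):
        p,q=a[i],a[(i+1)%len(a)];d=q-p;l=np.linalg.norm(d);d/=l
        s=(P-p)@d;n=abs((P-p)@np.array([-d[1],d[0]]))
        S=P[(s>clip*l)&(s<(1-clip)*l)&(n<4)]
        L.append(cv2.fitLine(S.astype(np.float32),cv2.DIST_HUBER,0,.01,.01).ravel())
    out=[]
    for i in range(len(L)):
        v1,p1=L[i-1][:2],L[i-1][2:];v2,p2=L[i][:2],L[i][2:]
        k=np.linalg.solve(np.c_[v1,-v2],p2-p1);out.append(p1+k[0]*v1)
    return np.array(out)
E
python3 - <<'E'
from h import *
im=cv2.imread("pics/top0.png");hsv=cv2.cvtColor(im,cv2.COLOR_BGR2HSV)
H,S,V=cv2.split(hsv)
box=lambda m,x0,y0,x1,y1:(lambda z:(z.__setitem__((slice(y0,y1),slice(x0,x1)),m[y0:y1,x0:x1]),z)[1])(np.zeros_like(m))
white=((S<50)&(V>140)).astype(np.uint8)*255
grey=((S<70)&(V>75)).astype(np.uint8)*255
block=((V>75)).astype(np.uint8)*255
m,R,t=campose("top");print("C",-R.T@t)
vis=im.copy()
for nm,mk,z,b in(("board",white,68,(235,150,322,228)),("tray",grey,45,(338,172,398,240)),("block",block,60,(200,135,340,250))):
    k=box(mk,*b);
    q=quad(k);w=ray("top",q,z)
    print(nm,np.round(q,1).tolist(),np.round(w,1).tolist(),"len",np.round(np.linalg.norm(w-np.roll(w,-1,0),axis=1),1),"c",w.mean(0).round(1))
    d=np.roll(w,-1,0)-w;print(" ang",np.round(np.degrees(np.arctan2(d[:,1],d[:,0])),2))
    for p in q:cv2.circle(vis,tuple(int(round(x)) for x in p),1,(0,0,255),-1)
cv2.imwrite("pics/v1.png",cv2.resize(vis[120:270,190:410],None,fx=3.6,fy=3.6,interpolation=cv2.INTER_NEAREST))
E
```

```text
C [ 297.00737155  -59.87469018 1473.12591943]
board [[247.60000610351562, 158.60000610351562], [312.29998779296875, 160.60000610351562], [310.3999938964844, 218.0], [244.1999969482422, 218.0]] [[601.4, 202.7], [587.8, -15.9], [395.1, -5.0], [400.9, 214.9]] len [219.  193.  220.  200.9] c [496.3  99.2]
 ang [-93.57 176.78  88.49  -3.48]
tray [[357.70001220703125, 176.8000030517578], [384.5, 183.10000610351562], [400.79998779296875, 239.0], [336.1000061035156, 239.0]] [[532.3, -167.7], [508.0, -257.4], [318.7, -303.1], [324.3, -88.2]] len [ 92.8 194.8 215.  222.6] c [ 420.8 -204.1]
 ang [-105.14 -166.41   88.49  -20.92]
block [[222.5, 140.10000610351562], [327.8999938964844, 151.60000610351562], [342.29998779296875, 249.3000030517578], [209.5, 226.39999389648438]] [[670.7, 290.3], [618.9, -69.1], [289.7, -107.3], [376.4, 333.6]] len [363.1 331.5 449.3 297.5] c [488.9 111.9]
 ang [ -98.2  -173.39   78.87   -8.36]
```

View pics/v1.png

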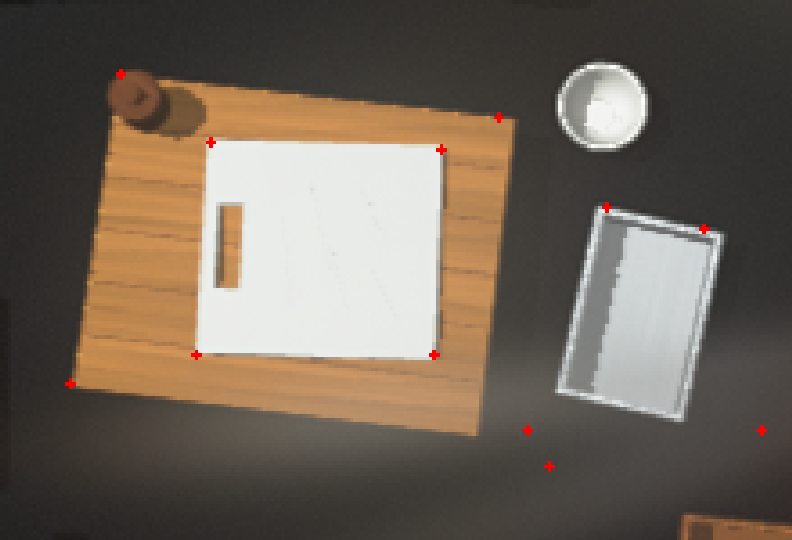

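```bash
sed -i 's/DIST_HUBER/DIST_L2/; s/n<4/n<8/' h.py; cat >> h.py <<'E'
K=4
def crop(im,b):
    x0,y0,x1,y1=b
    return cv2.resize(im[y0:y1,x0:x1],None,fx=K,fy=K,interpolation=cv2.INTER_CUBIC)
def back(q,b): return (np.asarray(q)+.5)/K-.5+np.array(b[:2])
def masks(u):
    H,S,V=[a.astype(int) for a in cv2.split(cv2.cvtColor(u,cv2.COLOR_BGR2HSV))]
    B=u[...,0].astype(int);Rr=u[...,2].astype(int)
    return {"board":B>140,"tray":V>105,"block":(Rr>110)}
def top(im,want,boxes,f="x"):
    vis=im.copy();r={}
    for nm,z in want:
        b=boxes[nm];k=(masks(crop(im,b))[nm]*255).astype(np.uint8)
        k=cv2.morphologyEx(k,cv2.MORPH_OPEN,np.ones((7,7)))
        q=back(quad(k),b);w=ray("top",q,z);r[nm]=w
        d=np.roll(w,-1,0)-w
        print(nm,np.round(q,1).tolist(),np.round(w,1).tolist(),"len",np.round(np.linalg.norm(d,axis=1),1),"c",w.mean(0).round(1)," ang",np.round(np.degrees(np.arctan2(d[:,1],d[:,0])),2))
        for p in q:cv2.circle(vis,tuple(int(round(x)) for x in p),0,(0,0,255),-1)
    return r,vis
E
python3 - <<'E'
from h import *
im=cv2.imread("pics/top0.png")
for b in ((330,165,410,250),):
    x0,y0,x1,y1=b
    V=im[...,0]; print(V[205,330:410:2]);print(V[165:250:2,368]); print(im[195,200:345:4].tolist()); print(im[130:250:3,270].tolist())
bx={"board":(235,150,322,228),"tray":(338,172,400,244),"block":(200,135,340,250)}
r,vis=top(im,(("board",68),("tray",45),("block",60)),bx)
cv2.imwrite("pics/v2.png",cv2.resize(vis[120:270,190:410],None,fx=3.6,fy=3.6,interpolation=cv2.INTER_NEAREST))
E
```

```text
[ 61  59  60  58  60  59  59  59  60  63 214 134 128 126 134 208 211 210
 209 211 209 212 209 209 211 211 213 201 121  49  51  50  53  52  53  51
  52  52  50  51]
[ 50  52  50  52  53  53  50  96 204 135 214 215 214 213 214 214 214 214
 213 213 211 210 206 205 203 202 199 194 192 189 186 186 186 188 212  82
  75  71  70  72  69  70  69]
[[41, 44, 47], [42, 46, 49], [44, 47, 50], [45, 49, 53], [71, 123, 174], [79, 137, 194], [81, 139, 196], [82, 142, 198], [82, 140, 196], [83, 140, 197], [84, 140, 197], [89, 142, 195], [235, 239, 236], [83, 131, 181], [157, 192, 217], [233, 236, 235], [233, 236, 234], [232, 236, 234], [233, 236, 234], [232, 236, 234], [232, 235, 234], [231, 235, 233], [231, 235, 233], [231, 235, 233], [231, 235, 232], [232, 235, 233], [230, 234, 232], [230, 234, 232], [87, 110, 135], [86, 128, 178], [80, 119, 162], [85, 128, 177], [66, 82, 101], [58, 63, 66], [58, 62, 65], [61, 65, 67], [59, 63, 65]]
[[46, 49, 51], [47, 50, 52], [48, 51, 53], [50, 54, 56], [50, 55, 57], [55, 68, 82], [80, 134, 188], [83, 139, 197], [87, 149, 209], [79, 136, 193], [232, 236, 233], [23
[... 431 characters left out ...]
[84, 93, 98], [78, 87, 93], [73, 80, 86]]
board [[246.8, 158.1], [312.4, 159.8], [310.3, 219.5], [243.6, 217.5]] [[603.4, 205.2], [590.6, -16.1], [390.0, -4.6], [402.5, 216.8]] len [221.7 200.9 221.7 201.3] c [496.6 100.3]  ang [-93.31 176.7   86.78  -3.3 ]
tray [[355.2, 176.3], [390.6, 184.3], [379.4, 236.9], [343.5, 228.8]] [[534.1, -159.3], [503.4, -277.7], [327.5, -232.6], [357.5, -113.9]] len [122.3 181.6 122.4 182.4] c [ 430.6 -195.9]  ang [-104.57  165.6    75.8   -14.43]
block [[222.3, 141.3], [332.7, 151.6], [322.3, 241.3], [209.5, 226.9]] [[666.4, 291.1], [618.3, -85.3], [317.8, -42.0], [374.8, 333.5]] len [379.5 303.6 379.9 294.7] c [494.3 124.3]  ang [-97.28 171.81  81.36  -8.28]
```

View pics/v2.png

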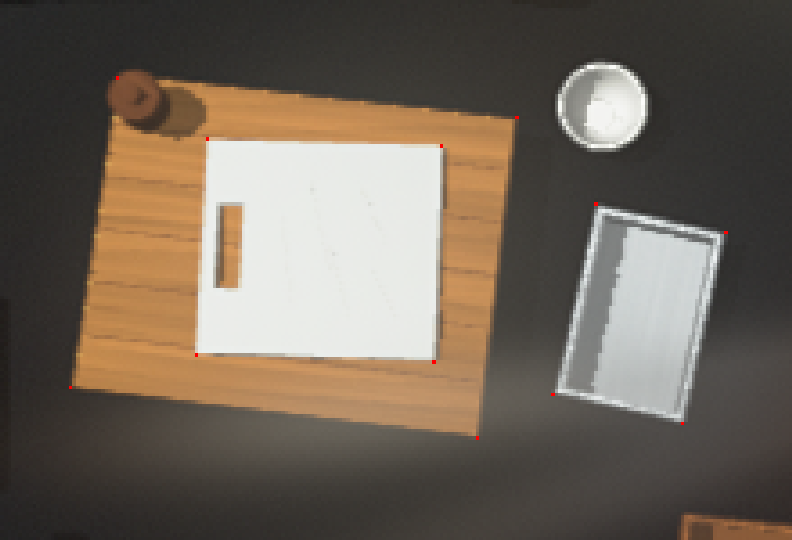

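```bash
cat >> h.py <<'E'
from scipy.spatial.transform import Rotation as Ro
E0=np.array([468.1,-62.8]);YAW=np.radians(-8.3)
bxv=np.array([np.cos(YAW),np.sin(YAW)]);byv=np.array([-np.sin(YAW),np.cos(YAW)])
def toblk(p): d=np.asarray(p)-E0; return np.stack([d@bxv,d@byv],-1)
def fromblk(x,y): return E0+x*bxv+y*byv
def plan(x,y,z,yaw=81.7,world=False):
    """args to bring the TCP to block-frame x,y, world z, tool x at yaw, pointing down"""
    o=arm.observe();q=o["eef_rot"];R=Ro.from_quat([q[1],q[2],q[3],q[0]])
    p=np.array([x,y]) if world else fromblk(x,y)
    T=np.r_[p,z]; c,s=np.cos(np.radians(yaw)),np.sin(np.radians(yaw))
    G=Ro.from_matrix(np.array([[c,s,0],[s,-c,0],[0,0,-1.]]))
    print("t",round(float(o["time"]),2),"pos",o["position"].round(1),"blk",toblk(o["position"][:2]).round(1),"F",o["contact_force"].round(1),"w",round(float(o["width"]),2))
    print("target",T.round(1),"linear",np.round(R.inv().apply(T-o["position"])/800,4),"dr",np.round((R.inv()*G).as_rotvec()/(np.pi/2),4))
E
python3 - <<'E'
from h import *
print("pot",toblk(ray("top",[[229,147]],110)),"ramekin",toblk(ray("top",[[357,149.5]],45)))
plan(-3,314,150)
E
```

```text
pot [[117.41042359 339.66381602]] ramekin [[172.2144477  -82.03988774]]
t 0.15 pos [217.5 504.9 218.3] blk [-329.9  525.6] F [-0.6 -0.   0.6] w 1.0
target [510.5 248.3 150. ] linear [-0.4632 -0.1495  0.0854] dr [-5.000e-04  3.000e-04  8.332e-01]
```

>>> {"method": "carry_out", "body": {
  "dr": [
    [0,0,0.83],
    [0,0,0.83],
    [0,0,0.83],
    [0,0,0.83],
    [0,0,0.83],
    [0,0,0.83],
    [0,0,0.83],
    [0,0,0.83]
  ],
  "linear": [
    [-0.463,-0.15,0.04],
    [-0.463,-0.15,0.04],
    [-0.463,-0.15,0.04],
    [-0.463,-0.15,0.04],
    [-0.463,-0.15,0.04],
    [-0.463,-0.15,0.04],
    [-0.463,-0.15,0.04],
    [-0.463,-0.15,0.04]
  ],
  "hand": [1,1,1,1,1,1,1,1],
  "grip_force": 20
}}

```text
time: 0.82
position: [468.3, 284.2, 190.8]
eef_rot: [0.0, 0.649, 0.761, -0.0]
contact_force: [0.2, 0.9, -0.4]
width: 1.002
```

```bash
python3 -c "
from h import *
plan(-3,314,110)"
```

```text
t 0.82 pos [468.3 284.2 190.8] blk [-49.9 343.4] F [ 0.2  0.9 -0.4] w 1.0
target [510.5 248.3 110. ] linear [-0.0524  0.045   0.1011] dr [-0.0002  0.0004  0.1927]
```

>>> {"method": "carry_out", "body": {
  "dr": [
    [0,0,0.193],
    [0,0,0.193],
    [0,0,0.193],
    [0,0,0.193],
    [0,0,0.193],
    [0,0,0.193],
    [0,0,0.193]
  ],
  "linear": [
    [-0.052,0.045,0.04],
    [-0.052,0.045,0.08],
    [-0.052,0.045,0.1],
    [-0.052,0.045,0.1],
    [-0.052,0.045,0.1],
    [-0.052,0.045,0.1],
    [-0.052,0.045,0.1]
  ],
  "hand": [1,1,1,1,1,1,1]
}}

```text
time: 1.4
position: [510.8, 249.6, 112.7]
eef_rot: [0.001, 0.756, 0.655, 0.001]
contact_force: [-0.1, -0.3, 0.0]
width: 0.997
```

```bash
python3 -c "
from h import *
plan(-3,314,66)
cv2.imwrite('pics/w1.png',arm.grab_frame('wrist'));cv2.imwrite('pics/s1.png',arm.grab_frame('scene'))"
```

```text
t 1.4 pos [510.8 249.6 112.7] blk [ -2.8 315.3] F [-0.1 -0.3  0. ] w 1.0
target [510.5 248.3  66. ] linear [-0.0017 -0.0003  0.0584] dr [ 0.0013 -0.0004  0.0014]
```

View pics/w1.png

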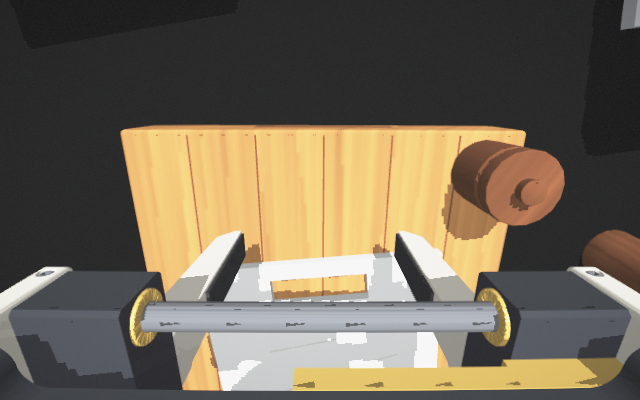

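View pics/s1.png

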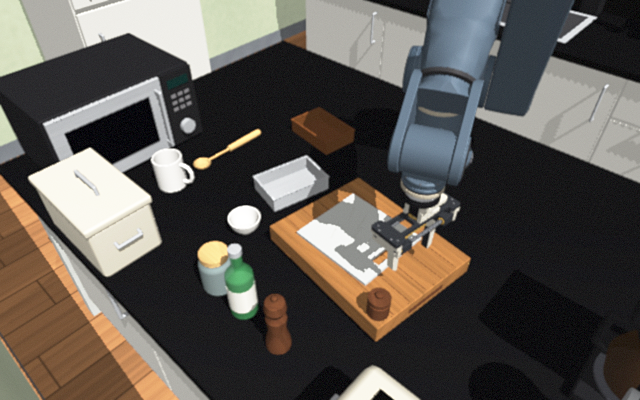

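>>> {"method": "carry_out", "body": {
  "dr": [
    [0.001,0,0],
    [0.001,0,0],
    [0.001,0,0],
    [0.001,0,0]
  ],
  "linear": [
    [-0.002,0,0.03],
    [-0.002,0,0.05],
    [-0.002,0,0.059],
    [-0.002,0,0.059]
  ],
  "hand": [1,1,1,1]
}}

```text
time: 1.83
position: [509.9, 248.0, 64.5]
eef_rot: [-0.0, 0.756, 0.655, -0.001]
contact_force: [-1.2, 0.1, -0.6]
width: 0.996
```

```bash
python3 -c "
from h import *
plan(-3,314,63.5)
o=arm.observe();a=arm.grab_frame('wrist')
print('rear edge pred', proj('wrist',[[*fromblk(x,275),68] for x in (-60,0,60)],o).round(0).tolist())
"
```

```text
t 1.83 pos [509.9 248.   64.5] blk [ -3.5 313.5] F [-1.2  0.1 -0.6] w 1.0
target [510.5 248.3  63.5] linear [0.0006 0.0007 0.0012] dr [-0.0008  0.0002  0.0015]
rear edge pred [[232.0, 300.0], [325.0, 300.0], [418.0, 300.0]]
```

>>> {"method": "carry_out", "body": {
  "dr": [
    [0,0,0],
    [0,0,0],
    [0,0,0],
    [0,0,0]
  ],
  "linear": [
    [0,0,0.001],
    [0,0,0.002],
    [0,0,0.003],
    [0,0,0.003]
  ],
  "hand": [1,1,1,1]
}}

```text
time: 2.22
position: [510.7, 248.3, 63.5]
eef_rot: [0.0, 0.756, 0.655, 0.0]
contact_force: [-0.3, 1.2, -0.6]
width: 1.0
```

```bash
python3 -c "
from h import *
plan(-3,240,63)"
```

```text
t 2.22 pos [510.7 248.3  63.5] blk [ -2.8 314. ] F [-0.3  1.2 -0.6] w 1.0
target [499.8 175.1  63. ] linear [-0.0924 -0.0005  0.0006] dr [ 0.0004 -0.0005  0.0014]
```

>>> {"method": "carry_out", "body": {
  "dr": [
    [0,0,0],
    [0,0,0],
    [0,0,0]
  ],
  "linear": [
    [0,0,0.001],
    [0,0,0.002],
    [0,0,0.002]
  ],
  "hand": [1,1,1]
}}

```text
time: 2.47
position: [510.6, 248.2, 61.8]
eef_rot: [-0.0, 0.756, 0.655, 0.0]
contact_force: [0.2, 0.4, -1.1]
width: 1.0
```

```bash
python3 -c "
from h import *
plan(-3,240,63)"
```

```text
t 2.47 pos [510.6 248.2  61.8] blk [ -2.8 313.9] F [ 0.2  0.4 -1.1] w 1.0
target [499.8 175.1  63. ] linear [-0.0924 -0.0004 -0.0015] dr [ 0.0003 -0.0004  0.0014]
```

>>> {"method": "carry_out", "body": {
  "dr": [
    [0,0,0],
    [0,0,0],
    [0,0,0],
    [0,0,0],
    [0,0,0],
    [0,0,0],
    [0,0,0],
    [0,0,0]
  ],
  "linear": [
    [-0.01,0,-0.0015],
    [-0.02,0,-0.0015],
    [-0.026,0,-0.0015],
    [-0.031,0,-0.0015],
    [-0.036,0,-0.0015],
    [-0.041,0,-0.0015],
    [-0.046,0,-0.0015],
    [-0.05,0,-0.0015]
  ],
  "hand": [1,1,1,1,1,1,1,1]
}}

```text
time: 3.13
position: [505.0, 208.3, 63.0]
eef_rot: [0.0, 0.756, 0.655, 0.001]
contact_force: [1.3, 1.1, 0.0]
width: 0.998
```

```bash
python3 -c "
from h import *
plan(-3,240,63)
cv2.imwrite('pics/w2.png',arm.grab_frame('wrist'));cv2.imwrite('pics/t2.png',arm.grab_frame('top'))"
```

```text
t 3.13 pos [505.  208.3  63. ] blk [ -2.7 273.6] F [1.3 1.1 0. ] w 1.0
target [499.8 175.1  63. ] linear [-0.042  -0.0005  0.    ] dr [ 0.0005 -0.0005  0.0014]
```

View pics/w2.png

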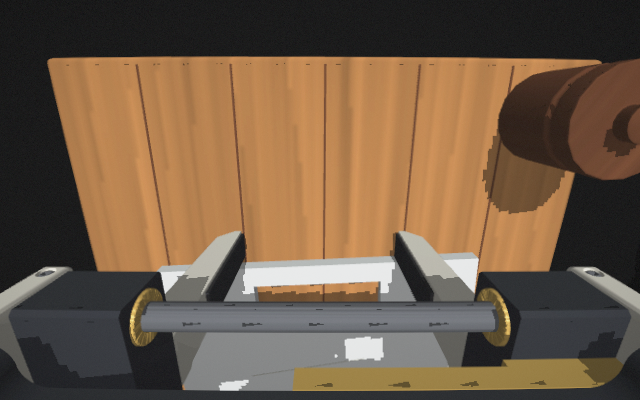

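View pics/t2.png

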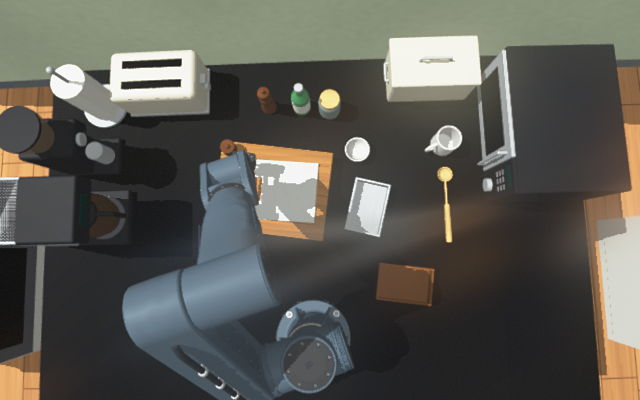

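>>> {"method": "carry_out", "body": {
  "dr": [
    [0,0,0],
    [0,0,0],
    [0,0,0],
    [0,0,0],
    [0,0,0],
    [0,0,0],
    [0,0,0],
    [0,0,0]
  ],
  "linear": [
    [-0.006,0,0],
    [-0.013,0,0],
    [-0.02,0,0],
    [-0.027,0,0],
    [-0.034,0,0],
    [-0.041,0,0],
    [-0.048,0,0],
    [-0.055,0,0]
  ],
  "hand": [1,1,1,1,1,1,1,1]
}}

```text
time: 3.9
position: [498.5, 164.0, 63.1]
eef_rot: [-0.0, 0.756, 0.655, 0.0]
contact_force: [0.4, 2.9, 0.7]
width: 0.997
```

```bash
python3 -c "
from h import *
plan(-3,184,63)
cv2.imwrite('pics/w3.png',arm.grab_frame('wrist'))"
```

```text
t 3.9 pos [498.5 164.   63.1] blk [ -2.6 228.8] F [0.4 2.9 0.7] w 1.0
target [491.7 119.7  63. ] linear [-0.0561 -0.0005  0.    ] dr [ 0.0003 -0.0003  0.001 ]
```

View pics/w3.png

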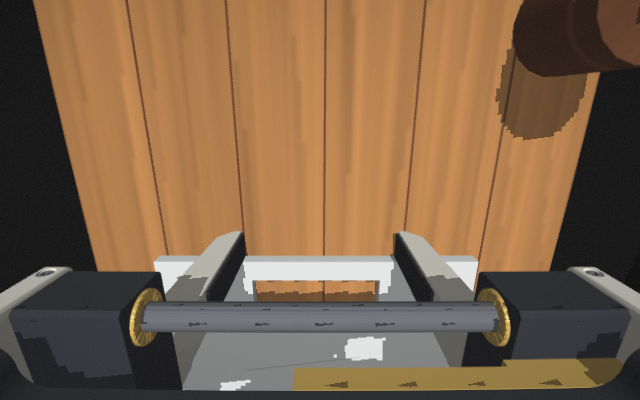

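```bash
python3 -c "
from h import *
o=arm.observe()
print(toblk(ray('wrist',[[200,256],[320,256],[440,256]],68,o)).round(1), toblk(ray('wrist',[[155,256],[477,256]],68,o)).round(1))
im=cv2.imread('pics/w3.png');print(im[248:264,[200,300,440],0].T)"
```

```text
[[-75.4 222.2]
 [ -2.4 222.5]
 [ 70.6 222.4]] [[-103.   222.1]
 [  93.3  222.4]]
[[ 73  74  75  76  76  75  98 148 167 169 170 169 169 169 170 169]
 [ 79  81  80  81  79  81  81 117 165 178 179 179 179 189 223 230]
 [ 87  86  85  85  86  86  86 131 157 170 169 171 170 170 170 169]]
```

>>> {"method": "carry_out", "body": {
  "dr": [
    [0,0,0],
    [0,0,0],
    [0,0,0],
    [0,0,0],
    [0,0,0],
    [0,0,0],
    [0,0,0],
    [0,0,0]
  ],
  "linear": [
    [-0.006,0,0],
    [-0.013,0,0],
    [-0.02,0,0],
    [-0.027,0,0],
    [-0.034,0,0],
    [-0.041,0,0],
    [-0.046,0,0],
    [-0.049,0,0]
  ],
  "hand": [1,1,1,1,1,1,1,1]
}}

```text
time: 4.62
position: [492.7, 123.9, 63.0]
eef_rot: [0.0, 0.756, 0.654, 0.0]
contact_force: [0.5, 2.2, 0.3]
width: 1.003
```

```bash
python3 -c "
from h import *
plan(-3,177.5,63)
cv2.imwrite('pics/w4.png',arm.grab_frame('wrist'));cv2.imwrite('pics/t4.png',arm.grab_frame('top'));cv2.imwrite('pics/s4.png',arm.grab_frame('scene'))
im=cv2.imread('pics/t4.png');cv2.imwrite('pics/t4c.png',cv2.resize(im[120:270,190:410],None,fx=3.6,fy=3.6,interpolation=cv2.INTER_NEAREST))
"
```

```text
t 4.62 pos [492.7 123.9  63. ] blk [ -2.6 188.3] F [0.5 2.2 0.3] w 1.0
target [490.8 113.3  63. ] linear [-0.0135 -0.0005  0.    ] dr [ 0.     -0.      0.0007]
```

View pics/t4c.png

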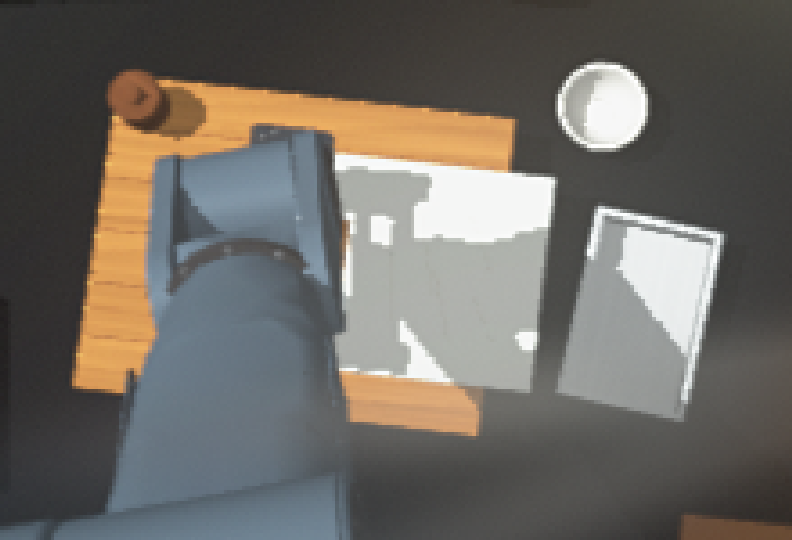

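View pics/s4.png

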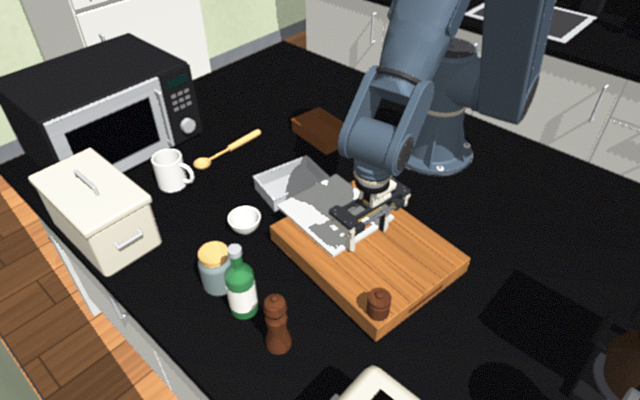

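```bash
cat >> h.py <<'E'
def frontedge(f,rows=range(174,224),x0=320,x1=356,z=68,ch=0,thr=None):
    im=cv2.imread(f)[...,ch].astype(float);P=[]
    for r in rows:
        s=im[r,x0:x1];g=-np.diff(s);i=int(np.argmax(g)) 
        a=s[max(i-2,0):i].mean();b=s[i+2:i+4].mean();m=(a+b)/2
        j=next((k for k in range(max(i-2,0),i+3) if s[k]>=m>s[k+1]),i)
        P.append([x0+j+(s[j]-m)/max(s[j]-s[j+1],1e-6),r])
    P=np.array(P);w=toblk(ray("top",P,z));c=np.polyfit(w[:,0],w[:,1],1)
    k=abs(w[:,1]-np.polyval(c,w[:,0]))<3;c=np.polyfit(w[k,0],w[k,1],1)
    print("edge y at x=0",c[1].round(1),"slope deg",np.degrees(np.arctan(c[0])).round(2),"n",k.sum(),"x",w[k,0].min().round(),w[k,0].max().round());return c
E
python3 - <<'E'
from h import *
frontedge("pics/t4.png")
print("block end, start image:");frontedge("pics/t0.png" if 0 else "pics/top0.png",range(158,235),315,340,60,2)
o=arm.observe()
im=cv2.imread('pics/w4.png');print(im[248:264,[200,300,440],0].T)
E
```

```text
h.py:73: RuntimeWarning: Mean of empty slice.
  a=s[max(i-2,0):i].mean();b=s[i+2:i+4].mean();m=(a+b)/2
  ret = ret.dtype.type(ret / rcount)
Traceback (most recent call last):
  File "h.py", line 74, in frontedge
    j=next((k for k in range(max(i-2,0),i+3) if s[k]>=m>s[k+1]),i)
  File "h.py", line 74, in <genexpr>
    j=next((k for k in range(max(i-2,0),i+3) if s[k]>=m>s[k+1]),i)
                                                ~^^^
IndexError: index 36 is out of bounds for axis 0 with size 36
```

```bash
cat >> h.py <<'E'
def frontedge(f,rows=range(174,224),x0=325,x1=352,z=68,ch=0,thr=105):
    im=cv2.imread(f)[...,ch].astype(float);P=[]
    for r in rows:
        s=im[r,x0:x1];j=[k for k in range(len(s)-1) if s[k]>=thr>s[k+1]]
        if j: j=j[0];P.append([x0+j+(s[j]-thr)/(s[j]-s[j+1]),r])
    P=np.array(P);w=toblk(ray("top",P,z));c=np.polyfit(w[:,0],w[:,1],1)
    k=abs(w[:,1]-np.polyval(c,w[:,0]))<3;c=np.polyfit(w[k,0],w[k,1],1)
    print("edge y at x=0",c[1].round(1),"slope deg",np.degrees(np.arctan(c[0])).round(2),"n",k.sum(),"x",w[k,0].min().round(),w[k,0].max().round());return c
E
python3 - <<'E'
from h import *
frontedge("pics/t4.png")
print("block end, start image:");frontedge("pics/top0.png",range(158,235),315,340,60,2,115)
im=cv2.imread('pics/w4.png');print(im[248:264,[200,300,440],0].T)
E
```

```text
edge y at x=0 -45.3 slope deg 0.13 n 50 x -86.0 79.0
block end, start image:
edge y at x=0 -1.2 slope deg 0.19 n 77 x -128.0 130.0
[[ 79  77  78  76  77  77  97 144 165 167 168 168 167 168 168 168]
 [ 78  79  78  80  79  79  79 113 163 178 177 178 177 188 222 229]
 [ 85  84  85  85  86  85  84 127 156 167 168 170 168 168 168 168]]
```

```bash
python3 - <<'E'
from h import *
im=cv2.imread("pics/w2.png");col=im[50:66,[150,320,500],2].T;print(col)
# reconstruct pose at w2
o={"position":np.array([505.,208.3,63.]),"eef_rot":np.array([0,.756,.655,.001])}
print(toblk(ray("wrist",[[150,57.5],[320,57.5],[500,57.5]],60,o)).round(1))
s=cv2.imread("pics/s4.png");cv2.imwrite("pics/s4c.png",cv2.resize(s[140:300,240:440],None,fx=4,fy=3.75/1,interpolation=cv2.INTER_CUBIC))
E
```

```text
[[ 25  23  29  25  27  25  80 164 188 184 181 178 177 176 177 176]
 [ 27  31  29  26  26  35  95 193 201 198 194 193 192 192 191 192]
 [ 23  24  26  30  27  27  25  52 141 208 202 202 196 195 196 196]]
[[-91.9 379.5]
 [ -2.6 379.3]
 [ 92.2 380. ]]
```

View pics/s4c.png

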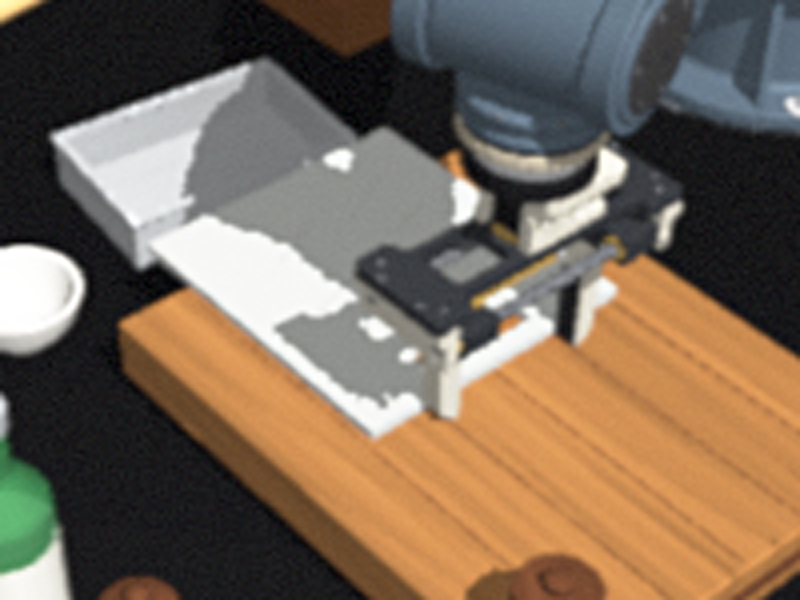

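```bash
python3 - <<'E'
from h import *
o=arm.observe()
print(toblk(ray("wrist",[[200,254.5],[300,255]],60,o)).round(1),toblk(ray("wrist",[[300,261.5]],68,o)).round(1),toblk(o['position'][:2]))
# scene: front-right corner (upper left visible), px from zoom
for p in ([[150,243]],[[385,127]],[[375,436]]):
    px=np.array(p)/np.array([4,3.75])+[240,140]-.4
    print(toblk(ray("scene",px,68)).round(1))
for p in ([[120,325]],):
    px=np.array(p)/np.array([4,3.75])+[240,140]-.4
    print("block corner",toblk(ray("scene",px,60)).round(1))
E
```

```text
[[-78.9 179.4]
 [-15.2 179.2]] [[-14.7 179.1]] [ -2.81866836 188.48862547]
[[ 92.8 -43.3]]
[[-106.8  -43.6]]
[[ 94.9 181.2]]
block corner [[149.1   2.9]]
```

>>> {"method": "carry_out", "body": {
  "dr": [
    [0,0,0],
    [0,0,0],
    [0,0,0],
    [0,0,0]
  ],
  "linear": [
    [-0.004,0,0],
    [-0.0075,0,0],
    [-0.0095,0,0],
    [-0.0095,0,0]
  ],
  "hand": [1,1,1,1]
}}

```text
time: 5.1
position: [491.3, 116.3, 62.8]
eef_rot: [-0.0, 0.756, 0.655, -0.0]
contact_force: [-0.3, -0.2, 1.2]
width: 1.002
```

```bash
python3 -c "
from h import *
plan(-3,200,63)
cv2.imwrite('pics/t5.png',arm.grab_frame('top'));frontedge('pics/t5.png')
"
```

```text
t 5.1 pos [491.3 116.3  62.8] blk [ -2.8 180.6] F [-0.3 -0.2  1.2] w 1.0
target [494.  135.5  63. ] linear [ 0.0243 -0.0002 -0.0002] dr [-0.0003  0.0004  0.0008]
edge y at x=0 -52.8 slope deg 0.1 n 50 x -85.0 79.0
```

>>> {"method": "carry_out", "body": {
  "dr": [
    [0,0,0],
    [0,0,0],
    [0,0,0],
    [0,0,0],
    [0,0,0],
    [0,0,0],
    [0,0,0]
  ],
  "linear": [
    [0.01,0,0],
    [0.025,0,0],
    [0.025,0,-0.04],
    [0.025,0,-0.09],
    [0.025,0,-0.14],
    [0.025,0,-0.16],
    [0.025,0,-0.16]
  ],
  "hand": [1,1,1,1,1,1,1]
}}

```text
time: 5.73
position: [496.2, 137.6, 194.9]
eef_rot: [0.002, 0.756, 0.655, 0.003]
contact_force: [-0.3, -0.4, -0.2]
width: 0.998
```

```bash
python3 -c "
from h import *
plan(-18,-240,160)"
```

```text
t 5.73 pos [496.2 137.6 194.9] blk [ -1.1 202.4] F [-0.3 -0.4 -0.2] w 1.0
target [ 415.6 -297.7  160. ] linear [-0.553  -0.0224  0.0427] dr [ 0.0038 -0.0009  0.0013]
```

>>> {"method": "carry_out", "body": {
  "dr": [
    [0.004,0,0],
    [0.004,0,0],
    [0.004,0,0],
    [0.004,0,0],
    [0.004,0,0],
    [0.004,0,0],
    [0.004,0,0],
    [0.004,0,0]
  ],
  "linear": [
    [-0.553,-0.022,0],
    [-0.553,-0.022,0],
    [-0.553,-0.022,0],
    [-0.553,-0.022,0],
    [-0.553,-0.022,0],
    [-0.553,-0.022,0],
    [-0.553,-0.022,0],
    [-0.553,-0.022,0]
  ],
  "hand": [1,1,1,1,1,1,1,1]
}}

```text
time: 6.4
position: [434.2, -192.9, 192.4]
eef_rot: [-0.001, 0.756, 0.655, 0.0]
contact_force: [1.4, -0.6, 0.5]
width: 1.001
```

```bash
python3 -c "
from h import *
plan(-18,-240,100)"
```

```text
t 6.4 pos [ 434.2 -192.9  192.4] blk [ -14.7 -133.7] F [ 1.4 -0.6  0.5] w 1.0
target [ 415.6 -297.7  100. ] linear [-0.1331 -0.0042  0.1152] dr [-0.001  -0.0013  0.0015]
```

>>> {"method": "carry_out", "body": {
  "dr": [
    [0,0,0],
    [0,0,0],
    [0,0,0],
    [0,0,0],
    [0,0,0],
    [0,0,0],
    [0,0,0]
  ],
  "linear": [
    [-0.133,-0.004,0],
    [-0.133,-0.004,0],
    [-0.133,-0.004,0.02],
    [-0.133,-0.004,0.06],
    [-0.133,-0.004,0.1],
    [-0.133,-0.004,0.115],
    [-0.133,-0.004,0.115]
  ],
  "hand": [1,1,1,1,1,1,1]
}}

```text
time: 6.98
position: [414.4, -295.8, 96.3]
eef_rot: [-0.005, 0.756, 0.655, -0.0]
contact_force: [0.5, 0.7, 0.8]
width: 1.001
```

```bash
python3 -c "
from h import *
plan(-18,-240,20)
cv2.imwrite('pics/s6.png',arm.grab_frame('scene'));cv2.imwrite('pics/t6.png',arm.grab_frame('top'))"
```

```text
t 6.98 pos [ 414.4 -295.8   96.3] blk [ -19.5 -238.3] F [0.5 0.7 0.8] w 1.0
target [ 415.6 -297.7   20. ] linear [-0.0027  0.0026  0.0953] dr [-0.0047 -0.0036  0.0016]
```

View pics/s6.png

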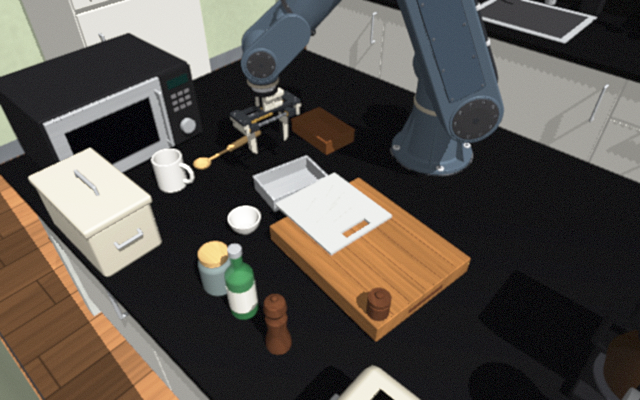

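View pics/t6.png

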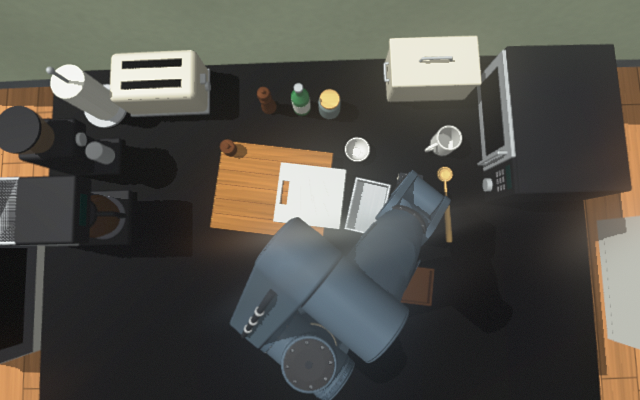

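>>> {"method": "carry_out", "body": {
  "dr": [
    [-0.005,-0.004,0],
    [-0.005,-0.004,0],
    [-0.005,-0.004,0],
    [-0.005,-0.004,0],
    [-0.005,-0.004,0],
    [-0.005,-0.004,0]
  ],
  "linear": [
    [-0.003,0.003,0.03],
    [-0.003,0.003,0.06],
    [-0.003,0.003,0.085],
    [-0.003,0.003,0.095],
    [-0.003,0.003,0.095],
    [-0.003,0.003,0.095]
  ],
  "hand": [1,1,1,1,1,1]
}}

```text
time: 7.58
position: [418.5, -299.8, 24.7]
eef_rot: [0.004, 0.755, 0.655, 0.0]
contact_force: [0.1, -0.2, 0.3]
width: 1.0
```

```bash
python3 -c "
from h import *
plan(-18,-150,20)"
```

```text
t 7.58 pos [ 418.5 -299.8   24.7] blk [ -14.8 -241.7] F [ 0.1 -0.2  0.3] w 1.0
target [ 428.6 -208.6   20. ] linear [ 0.1147 -0.0036  0.0054] dr [0.0038 0.0026 0.002 ]
```

Push the tray in gently.

>>> {"method": "carry_out", "body": {
  "dr": [
    [0.004,0.003,0],
    [0.004,0.003,0],
    [0.004,0.003,0],
    [0.004,0.003,0],
    [0.004,0.003,0],
    [0.004,0.003,0],
    [0.004,0.003,0],
    [0.004,0.003,0]
  ],
  "linear": [
    [0.01,-0.003,0.004],
    [0.02,-0.003,0.004],
    [0.029,-0.003,0.004],
    [0.036,-0.003,0.004],
    [0.042,-0.003,0.004],
    [0.048,-0.003,0.004],
    [0.054,-0.003,0.004],
    [0.06,-0.003,0.004]
  ],
  "hand": [1,1,1,1,1,1,1,1]
}}

```text
time: 8.25
position: [423.6, -252.1, 21.7]
eef_rot: [0.001, 0.755, 0.655, 0.0]
contact_force: [1.5, -3.0, 1.4]
width: 1.0
```

```bash
python3 -c "
from h import *
plan(-18,-150,20)
cv2.imwrite('pics/s7.png',arm.grab_frame('scene'))"
```

```text
t 8.25 pos [ 423.6 -252.1   21.7] blk [ -16.7 -193.7] F [ 1.5 -3.   1.4] w 1.0
target [ 428.6 -208.6   20. ] linear [ 0.0546 -0.0015  0.0021] dr [0.0008 0.0002 0.0019]
```

View pics/s7.png

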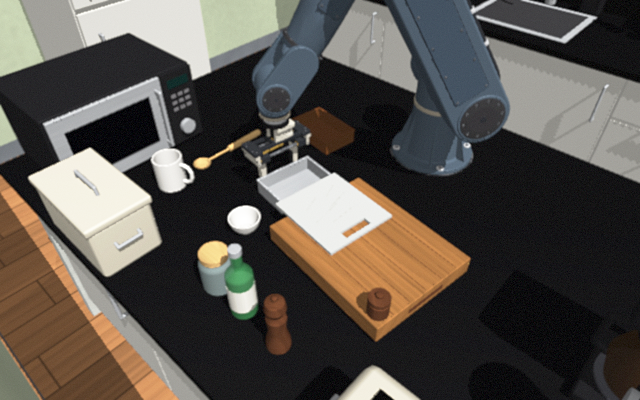

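>>> {"method": "carry_out", "body": {
  "dr": [
    [0,0,0],
    [0,0,0],
    [0,0,0],
    [0,0,0],
    [0,0,0],
    [0,0,0],
    [0,0,0],
    [0,0,0]
  ],
  "linear": [
    [0.006,0,0.002],
    [0.013,0,0.002],
    [0.02,0,0.002],
    [0.027,0,0.002],
    [0.034,0,0.002],
    [0.041,0,0.002],
    [0.048,0,0.002],
    [0.055,0,0.002]
  ],
  "hand": [1,1,1,1,1,1,1,1]
}}

```text
time: 8.97
position: [429.5, -207.6, 20.0]
eef_rot: [0.0, 0.755, 0.655, 0.0]
contact_force: [0.1, -4.3, 4.1]
width: 1.003
```

```bash
python3 -c "
from h import *
plan(-18,-130,20)"
```

```text
t 8.97 pos [ 429.5 -207.6   20. ] blk [ -17.2 -148.9] F [ 0.1 -4.3  4.1] w 1.0
target [ 431.5 -188.8   20. ] linear [ 0.0236 -0.0009 -0.    ] dr [0.0002 0.0001 0.0023]
```

>>> {"method": "carry_out", "body": {
  "dr": [
    [0,0,0],
    [0,0,0],
    [0,0,0],
    [0,0,0],
    [0,0,0]
  ],
  "linear": [
    [0.004,0,0],
    [0.009,0,0],
    [0.013,0,0],
    [0.016,0,0],
    [0.016,0,0]
  ],
  "hand": [1,1,1,1,1]
}}

```text
time: 9.38
position: [431.2, -194.4, 19.9]
eef_rot: [-0.0, 0.755, 0.656, 0.0]
contact_force: [-0.7, 0.1, 0.0]
width: 1.003
```

```bash
python3 -c "
from h import *
plan(-18,-130,20)"
```

```text
t 9.38 pos [ 431.2 -194.4   19.9] blk [ -17.5 -135.6] F [-0.7  0.1  0. ] w 1.0
target [ 431.5 -188.8   20. ] linear [ 0.0069 -0.0006 -0.0001] dr [-0.0001 -0.0001  0.0025]
```

>>> {"method": "carry_out", "body": {
  "dr": [
    [0,0,0],
    [0,0,0],
    [0,0,0]
  ],
  "linear": [
    [0.0015,0,0],
    [0.003,0,0],
    [0.0045,0,0]
  ],
  "hand": [1,1,1]
}}

```text
time: 9.63
position: [431.7, -190.9, 19.9]
eef_rot: [-0.0, 0.755, 0.655, -0.0]
contact_force: [0.1, -4.6, 1.6]
width: 1.001
```

```bash
python3 -c "
from h import *
plan(-18,-130,20)"
```

```text
t 9.63 pos [ 431.7 -190.9   19.9] blk [ -17.5 -132. ] F [ 0.1 -4.6  1.6] w 1.0
target [ 431.5 -188.8   20. ] linear [ 0.0025 -0.0006 -0.0001] dr [-0.0001 -0.0001  0.0024]
```

>>> {"method": "carry_out", "body": {
  "dr": [
    [0,0,0],
    [0,0,0]
  ],
  "linear": [
    [0.001,0,0],
    [0.002,0,0]
  ],
  "hand": [1,1]
}}

```text
time: 9.8
position: [431.9, -189.2, 19.9]
eef_rot: [-0.0, 0.755, 0.655, -0.0]
contact_force: [-0.9, -5.1, 1.9]
width: 1.0
```

```bash
python3 -c "
from h import *
plan(-18,-128,20)"
```

```text
t 9.8 pos [ 431.9 -189.2   19.9] blk [ -17.6 -130.3] F [-0.9 -5.1  1.9] w 1.0
target [ 431.8 -186.9   20. ] linear [ 0.0029 -0.0005 -0.0002] dr [-0.0002 -0.0001  0.0023]
```

>>> {"method": "carry_out", "body": {
  "dr": [
    [0,0,0],
    [0,0,0]
  ],
  "linear": [
    [0.001,0,0],
    [0.002,0,0]
  ],
  "hand": [1,1]
}}

```text
time: 9.97
position: [432.1, -187.6, 19.9]
eef_rot: [-0.0, 0.755, 0.655, -0.0]
contact_force: [-0.3, -4.4, 2.5]
width: 0.999
```

```bash
python3 -c "
from h import *
plan(-18,-128,20)"
```

```text
t 9.97 pos [ 432.1 -187.6   19.9] blk [ -17.6 -128.7] F [-0.3 -4.4  2.5] w 1.0
target [ 431.8 -186.9   20. ] linear [ 0.0009 -0.0006 -0.0001] dr [-0.0002 -0.0001  0.0023]
```

>>> {"method": "carry_out", "body": {
  "dr": [
    [0,0,0],
    [0,0,0]
  ],
  "linear": [
    [0.0008,0,0],
    [0.0015,0,0]
  ],
  "hand": [1,1]
}}

```text
time: 10.13
position: [432.2, -187.0, 19.9]
eef_rot: [0.0, 0.755, 0.656, -0.0]
contact_force: [-4.7, -15.3, 2.1]
width: 0.999
```

```bash
python3 -c "
from h import *
plan(-18,-128,20)
cv2.imwrite('pics/s8.png',arm.grab_frame('scene'));cv2.imwrite('pics/t8.png',arm.grab_frame('top'))
s=cv2.imread('pics/s8.png');cv2.imwrite('pics/s8c.png',cv2.resize(s[130:280,230:430],None,fx=4,fy=4,interpolation=cv2.INTER_CUBIC))"
```

```text
t 10.13 pos [ 432.2 -187.    19.9] blk [ -17.6 -128.1] F [ -4.7 -15.3   2.1] w 1.0
target [ 431.8 -186.9   20. ] linear [ 0.0001 -0.0005 -0.0001] dr [-0.0001  0.0005  0.0024]
```

View pics/s8c.png

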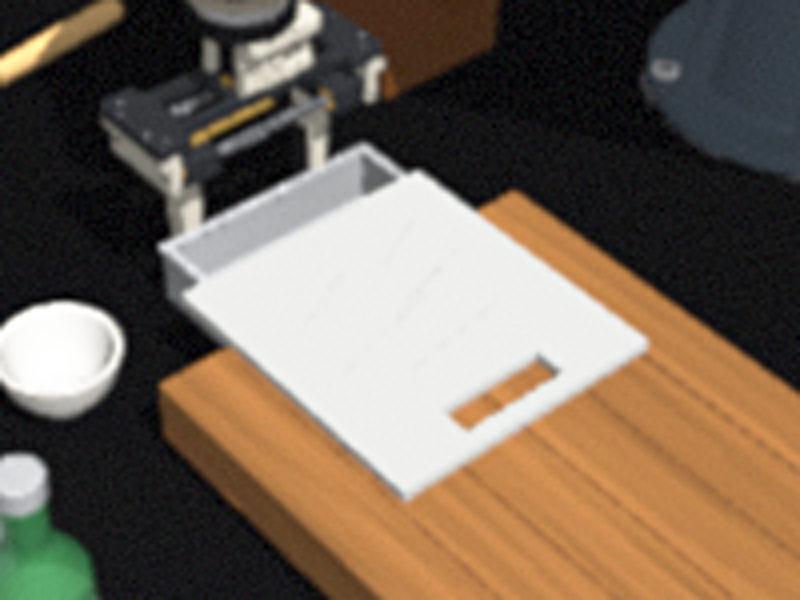

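Force stepped from 4 to 15 N at the expected place: the tray is against the block. I'll back off and check.

>>> {"method": "carry_out", "body": {
  "dr": [
    [0,0,0],
    [0,0,0],
    [0,0,0],
    [0,0,0],
    [0,0,0],
    [0,0,0],
    [0,0,0],
    [0,0,0]
  ],
  "linear": [
    [-0.01,0,0],
    [-0.03,0,0],
    [-0.07,0,0],
    [-0.07,0,-0.05],
    [-0.07,0,-0.1],
    [-0.07,0,-0.15],
    [-0.12,0,-0.2],
    [-0.15,0,-0.22]
  ],
  "hand": [1,1,1,1,1,1,1,1]
}}

```text
time: 10.9
position: [415.6, -303.8, 197.3]
eef_rot: [0.0, 0.754, 0.656, 0.0]
contact_force: [1.2, -1.0, -1.0]
width: 1.002
```

>>> {"method": "carry_out", "body": {
  "dr": [
    [0,0,0],
    [0,0,0],
    [0,0,0],
    [0,0,0]
  ],
  "linear": [
    [-0.05,0,0],
    [-0.1,0,0],
    [-0.13,0,0],
    [-0.13,0,0]
  ],
  "hand": [1,1,1,1]
}}

```text
time: 11.23
position: [399.9, -410.3, 196.8]
eef_rot: [0.0, 0.755, 0.655, 0.0]
contact_force: [-0.0, -0.3, 0.8]
width: 1.001
```

```bash
python3 -c "
from h import *
plan(-18,-300,200)
cv2.imwrite('pics/w9.png',arm.grab_frame('wrist'))
cv2.imwrite('pics/s9.png',arm.grab_frame('scene'));cv2.imwrite('pics/t9.png',arm.grab_frame('top'))
s=cv2.imread('pics/t9.png');cv2.imwrite('pics/t9c.png',cv2.resize(s[120:270,200:420],None,fx=3.6,fy=3.6,interpolation=cv2.INTER_NEAREST))"
```

```text
t 11.23 pos [ 399.9 -410.3  196.8] blk [ -17.3 -353.7] F [-0.  -0.3  0.8] w 1.0
target [ 407.  -357.1  200. ] linear [ 0.0672 -0.0007 -0.004 ] dr [0.0004 0.0001 0.0018]
```

View pics/t9c.png

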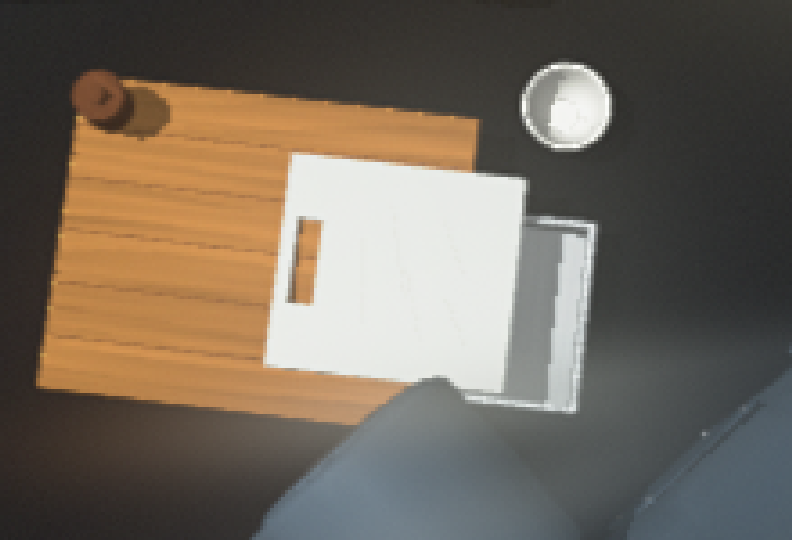

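View pics/w9.png

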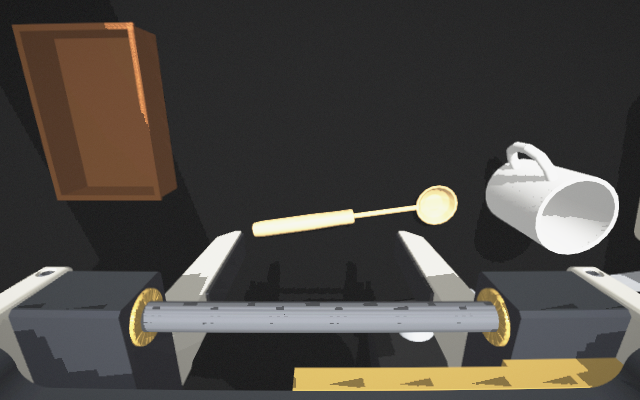

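```bash
python3 - <<'E'
from h import *
f="pics/t9.png"
print("tray rear");frontedge(f,range(186,230),352,375,45,0,120)
print("block end");frontedge(f,range(156,166),325,345,60,2,115)
print("board front");c=None
im=cv2.imread(f)
b=(265,155,352,232);k=((crop(im,b)[...,0]>190)*255).astype(np.uint8);k=cv2.morphologyEx(k,cv2.MORPH_OPEN,np.ones((9,9)))
w=toblk(ray("top",back(quad(k),b),68));print(w.round(1),w.mean(0).round(1))
E
```

```text
tray rear
edge y at x=0 -122.6 slope deg 0.39 n 44 x -96.0 50.0
block end
edge y at x=0 -2.2 slope deg 0.51 n 10 x 106.0 137.0
board front
[[  94.4  168.8]
 [  94.5  -50.3]
 [-100.6  -50.6]
 [-105.3  168.5]] [-4.2 59.1]
```

```bash
python3 -c "
from plant import arm
print(arm.job_done(), arm.observe()['time'])"
```

```text
the job is handed in; nothing more can be done
the job is handed in; nothing more can be done
```

The job is handed in: the tray stands square against the block's end and the board overhangs it by about 5 cm. It took about 11 s of robot time, and nothing was lifted.

**What I did:** I pushed the board's rear edge with both open fingertips, which squared it up as it slid. I then pushed the tray's outer long side the same way. The force rose from about 4 N to 15 N when the tray met the block, and I backed off there.

**Last checks, from the top camera:**

| Check | Measured | Limit |
|---|---|---|
| Board overhang | about 49.5–51.5 mm | 40–60 mm |
| Board angle to the block | about 0.1° | 0.09 rad (5.2°) |
| Tray gap to the block's end | about 1 mm | 10 mm |
| Tray angle to the block | about 0.4° | 0.09 rad (5.2°) |
| Offset between board and tray centres | about 20 mm | 70 mm |

In the last top picture the other things looked to be where they started, though I did not measure them and the arm hid part of the view.

**Disagreement:** Before the last board push, the wrist camera put the overhang about 3.5 mm lower than the top camera (40.3 mm against 43.8 mm). By the wrist camera's reckoning the final overhang would be about 48 mm, still within the limit.

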